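# Pack the steel tray for the next vegetable sample

## Robot

A 6-joint arm with a two-finger parallel gripper is mounted at the origin on the work surface. World frame = base frame: x ahead of the robot, y to its left, z up, the work surface at z = 0. Lengths are in m, angles in rad, forces in N, time in s.
With the tool pointing down it reaches from about 0.35 to 1 m from the base axis. Payload 7.1 kg.
Tool frame: the origin (TCP) lies on the centre line of the jaws, within the pads' length; the fingertips stand 11 mm ahead of it and the grasp point (between the pads) lies 8 mm behind it (tcp_to_tips is the z of the fingertips in the tool frame, in m); z points along the fingers, y is the direction in which the jaws open and shut (so a half turn about z gives the same grasp; the last joint's range is limited). The gripper opens to 85 mm and grips with 20 to 120 N. Pads are 22 mm wide; open, the fingers measure 114 mm over their backs; the gripper's body (76 mm by 85 mm) begins 54 mm behind the grasp point. The pads swing forward as they close: fully open they stand 13 mm farther back than shut.
Start: joints at [-1.254, 0.423, 1.63, -0, 1.089, -0.019], TCP at [0.206, -0.59, 0.242] pointing down, gripper open.
Joint ranges: [-3, 3], [-0.9, 2.11], [0.09, 2.58], [-1.31, 4.45], [0.11, 2.69], [-2.54, 2.54]. Speed limits (rad/s): [2.39, 2.39, 3.01, 3.14, 3.14, 3.14].

## Interface

Orientations are given as [roll, pitch, yaw] about the fixed x, y, z axes, in that order (R = Rz(yaw) Ry(pitch) Rx(roll)).
In Python, from plant import * gives the robot as it stands. The module is installed in compiled form; this text tells all that it offers. Calls block until the motion is done:
- reach(position, orientation): joint-space move of the TCP to a pose.
- move_straight(position, vel=0.15, attitude=None, f_stop=None): straight line of the TCP; attitude=None keeps the orientation; vel is the mean speed in m/s. With f_stop (N) it stops when the force on the tool has changed by that much, and returns True; else False.
- goto_joints(angles): joint-space move.
- set_gripper(opening): finger opening in m; the grip force is fixed at half the most; returns when the fingers have stopped.
- sleep(seconds).
- solve_ik(position, orientation): joint angles nearest the present ones, or None.
- sense(): the state.
- camera(name): name is "scene" or "top"; returns a dict with "image" (480x640x3 uint8, red, green, blue), "K" (3x3 intrinsics, pixels), "k1" (the pictures are not rectified: a ray, as slopes to the right and down, at radius r is drawn at 1 + k1 r^2 times it, then the intrinsics apply), "R" (3x3) and "t" (3): a world point X has camera coordinates R X + t. Camera axes: x right, y down, z forward; pixel columns grow to the right and rows downward; lengths in m; the calibration is good to about 2 mm. A picture is of the moment at which its call begins. There is no depth.
A pose or a line that the arm cannot do raises Unreachable and nothing moves.
- close_job(): hands the job in, once; it reports no verdict.
The state is a dict: "time": time; "joint_positions": joint angles; "qvel": joint speeds; "joint_torque": joint torques, N m; "eef_pos": TCP position; "orientation": TCP orientation; "wrist_force": force on the tool from outside, world axes, zero at the start; "moment": the same for the moment, N m; "width": finger opening in m.
Only numpy, scipy, OpenCV 4.12 (cv2) and the standard library are available. Lean on these libraries where they do the work, as an engineer would, in place of code of your own. Each camera call takes 0.05 s, during which the arm holds its last target. There are 200 camera calls.

## Task

Pack the steel tray for the next sample: stand the capped glass vial, the capped bottle and the lidded pot upright, each in the square compartment of its size (vial in the small one, bottle in the middle one, pot in the large one), and lay the pH pen flat, display up, lengthwise in the long compartment. Set each down, do not drop it. The open vial and the open pot are still waiting to be filled: leave them standing where they are.

Things in the scene. Friction and masses are not known exactly. Their poses are not given: they have to be found in the camera images.
- capped_vial: Small clear glass vial with a white ribbed screw cap, upright: body 28 mm across and straight up to 47 mm, cap 24 mm across (49 to 61 mm up), 61 mm tall in all, about 30 g. Origin: centre of its underside; z up along its axis; yaw means nothing.
- capped_bottle: White plastic bottle with a white ribbed screw cap, upright: body 46 mm across and straight up to 60 mm, cap 37 mm across (68 to 84 mm up), 84 mm tall in all, about 90 g. Origin: centre of its underside; z up along its axis; yaw means nothing.
- lidded_pot: Wide white plastic sample pot with a white ribbed lid: body 64 mm across, lid 67 mm across (44 to 58 mm up), 58 mm tall in all, about 110 g. Origin: centre of its underside; z up along its axis; yaw means nothing.
- ph_pen: Pen-type pH meter lying flat on the bench, display up: a straight white and grey bar 160 mm long, 26 mm wide, 20 mm high over its white handle part (from 80 mm behind the origin to 24 mm ahead of it), its grey electrode end 17 to 18 mm high; about 80 g. Origin: on its underside, midway along it; x along it towards the grey electrode end, z up.
- small_cell: Square open compartment of grey plastic, inside 44 x 44 mm, outside 50 x 50 mm, walls 18 mm high, floor 3 mm thick. It is clipped into a shallow stainless steel tray (215 x 325 mm, rim 14 mm high) and does not move. Stands in the row of three square compartments (centres 102 mm apart, in any order). Origin: centre of its underside, which is 2 mm above the bench; x and y along its walls, z up.
- middle_cell: Square open compartment of grey plastic, inside 62 x 62 mm, outside 68 x 68 mm, walls 18 mm high, floor 3 mm thick. It is clipped into a shallow stainless steel tray (215 x 325 mm, rim 14 mm high) and does not move. Stands in the row of three square compartments (centres 102 mm apart, in any order). Origin: centre of its underside, which is 2 mm above the bench; x and y along its walls, z up.
- large_cell: Square open compartment of grey plastic, inside 82 x 82 mm, outside 88 x 88 mm, walls 18 mm high, floor 3 mm thick. It is clipped into a shallow stainless steel tray (215 x 325 mm, rim 14 mm high) and does not move. Stands in the row of three square compartments (centres 102 mm apart, in any order). Origin: centre of its underside, which is 2 mm above the bench; x and y along its walls, z up.
- long_cell: Long shallow compartment of grey plastic, inside 190 mm along its y axis and 46 mm across (x), walls 10 mm high, floor 3 mm thick. It is clipped into a shallow stainless steel tray (215 x 325 mm, rim 14 mm high) and does not move. It lies parallel to the row of the three square compartments, 105 mm from it centre to centre, on the robot's side. Origin: centre of its underside, 2 mm above the bench; z up. The pen may point either way.
- open_vial: Look-alike, to be left alone: the same clear glass vial without a cap, empty, mouth open, 28 mm across, neck 19 mm across, 58 mm tall. Origin: centre of its underside; z up.
- open_pot: Look-alike, to be left alone: the same white pot without a lid, empty and open, 64 mm across, 53 mm tall. Origin: centre of its underside; z up.
Mind the look-alikes: they are no part of the job. What is shaped like the ph_pen but blue is not meant. Leave any purple look-alike of the lidded_pot alone.

How it is judged:
At the end, for the whole second after the job is handed in: Vial, bottle and pot stand upright (0.12 rad) on the floors of the small, middle and large compartment (within 13.5, 13.5, 15 mm of centre); pen flat, display up, in the long one (21 mm, 0.25 rad); all released, at rest; open vial and open pot upright within 15 mm of their start (horizontal distance between capped_vial and small_cell below 0.0135 m and z of capped_vial in the frame of small_cell between -0.002 and 0.009 m and angle between each of capped_vial, capped_bottle, lidded_pot, open_vial, open_pot's own z axis and vertical below 0.12 rad and horizontal distance between capped_bottle and middle_cell below 0.0135 m and z of capped_bottle in the frame of middle_cell between -0.002 and 0.009 m and horizontal distance between lidded_pot and large_cell below 0.015 m and z of lidded_pot in the frame of large_cell between -0.002 and 0.009 m and horizontal distance between ph_pen and long_cell below 0.021 m and z of ph_pen in the frame of long_cell below 0.008 m and angle between the x axis of ph_pen and the y axis of long_cell, either way round below 0.25 rad and angle between ph_pen's own z axis and vertical below 0.1 rad and linear speed of each of capped_vial, capped_bottle, lidded_pot, ph_pen below 0.02 m/s and distance of each of open_vial, open_pot from where it was at the start of the episode below 0.015 m); the robot touches nothing.
It fails at once if an open vessel is moved out of its place or knocked over (distance of any of open_vial, open_pot from where it was at the start of the episode above 0.02 m).
It fails at once if a thing is dropped (falls free by more than about 30 mm) ((contact force between the fingers and capped_vial below 0.01 N and linear speed of capped_vial above 0.8 m/s) or (contact force between the fingers and capped_bottle below 0.01 N and linear speed of capped_bottle above 0.8 m/s) or (contact force between the fingers and lidded_pot below 0.01 N and linear speed of lidded_pot above 0.8 m/s) or (contact force between the fingers and ph_pen below 0.01 N and linear speed of ph_pen above 0.8 m/s)).
It also fails if it takes over 128 s, if anything falls off the work surface, if the arm or the gripper's body presses on something with over 40 N, if the wrist force passes 120 N, or if a joint passes its speed limit or range.

## Working session

There is one attempt and no reset: what is moved stays moved. The work goes in short steps, each a Python script; the robot and the scene stay as the last script left them, time stands still between calls to the robot, and variables do not carry over. Pictures are saved under pics/ and viewed, about 12 in all and at most 16, crops included, and the job is handed in when it is done.

```bash
mkdir -p pics; cat > h.py <<'E'
from plant import *
import numpy as np, cv2
def snap(n,f):
    c=camera(n); cv2.imwrite(f,cv2.cvtColor(c["image"],cv2.COLOR_RGB2BGR)); return c
def ray(c,u,v):
    K=np.array(c["K"]);x=(u-K[0,2])/K[0,0];y=(v-K[1,2])/K[1,1]
    s=1.
    for _ in range(20): s=1+c["k1"]*(x*x+y*y)/s**2
    d=np.array(c["R"]).T@np.array([x/s,y/s,1]); o=-np.array(c["R"]).T@np.array(c["t"]); return o,d
def at(c,u,v,z):
    o,d=ray(c,u,v); return o+d*(z-o[2])/d[2]
def proj(c,X):
    p=np.array(c["R"])@np.array(X)+np.array(c["t"]); x,y=p[0]/p[2],p[1]/p[2]; s=1+c["k1"]*(x*x+y*y)
    K=np.array(c["K"]); return K[0,0]*x*s+K[0,2],K[1,1]*y*s+K[1,2]
E
python3 - <<'E'
from h import *
import pickle
for n in("scene","top"):
    c=snap(n,f"pics/{n}0.png"); print(n,-np.array(c["R"]).T@c["t"],c["K"][0],c["k1"]); pickle.dump(c,open(n+".pkl","wb"))
    print(np.round(c["R"],2))
print(sense())
E
```

```text
scene [1.23992096 0.53578546 0.9537103 ] [546.34461223   0.         314.0970822 ] 0.0030211111302192906
[[-0.52  0.85  0.01]
 [ 0.61  0.38 -0.69]
 [-0.6  -0.35 -0.72]]
top [0.33298769 0.08514114 1.09163045] [511.32404964   0.         325.19834361] -0.03166327571771159
[[-0.   -1.   -0.03]
 [-0.99  0.01 -0.16]
 [ 0.16  0.03 -0.99]]
{'time': 0.1, 'joint_positions': array([-1.25402221e+00,  4.23789407e-01,  1.63058585e+00,  2.14288511e-05,
        1.08859828e+00, -1.90300951e-02]), 'qvel': array([ 0.00186556, -0.00077042, -0.00238019,  0.00045313,  0.00057504,
        0.00084326]), 'joint_torque': array([-2.92634477e-04, -5.58428049e+01, -2.82446086e+01, -3.50329071e-05,
        2.91714896e-03,  4.06076776e-05]), 'eef_pos': array([ 0.20582241, -0.58964561,  0.2416187 ]), 'orientation': array([-3.14021238e+00, -4.52450554e-05,  3.35794229e-01]), 'wrist_force': array([ 0.12181799, -0.23175647,  0.54198076]), 'moment': array([ 0.0039152 , -0.0119264 ,  0.01238355]), 'width': 0.08540182298265565}
```

View pics/scene0.png

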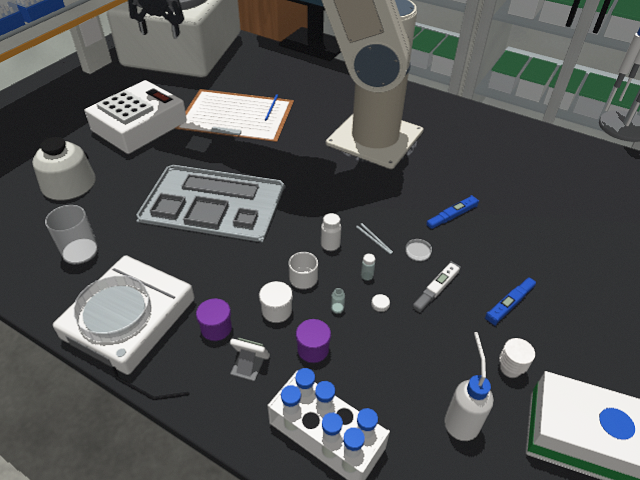

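View pics/top0.png

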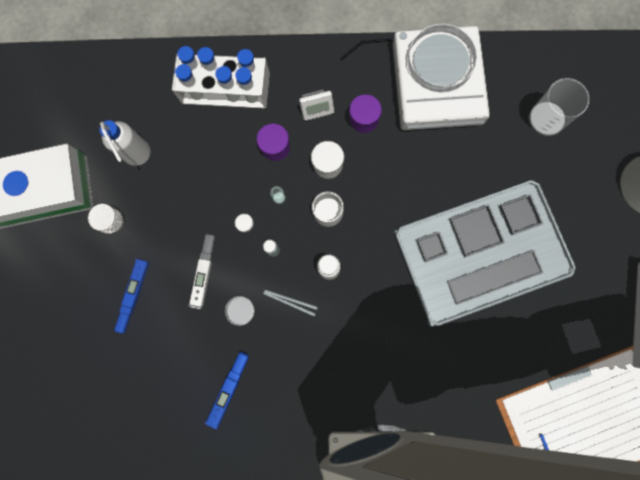

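Candidates, as pixels in the top picture:
- **Vial:** capped at (270,247). The open one at (277,195) and the loose white cap at (244,223) are not wanted.
- **Bottle:** (328,266). The wash bottle at (125,145) is not wanted.
- **Pot:** lidded white one at (327,158). The open pot at (327,209), the purple pots at (272,140) and (365,112), and the white cup at (105,218) are not wanted.
- **Pen:** white one at (202,272). The blue ones at (130,297) and (227,390) are not wanted.
- **Cells:** (431,246), (475,231), (520,215), and the long one at (495,277).

Next, close crops to confirm.

```bash
python3 - <<'E'
import cv2
t=cv2.imread("pics/top0.png")
cv2.imwrite("pics/c1.png",cv2.resize(t[135:325,180:355],None,fx=4.4/1.4,fy=4.4/1.4,interpolation=cv2.INTER_CUBIC))
cv2.imwrite("pics/c2.png",cv2.resize(t[175:330,390:585],None,fx=4,fy=3.8709677,interpolation=cv2.INTER_CUBIC)) 
s=cv2.imread("pics/scene0.png")
cv2.imwrite("pics/c3.png",cv2.resize(s[195:355,250:470],None,fx=3.6,fy=3.6,interpolation=cv2.INTER_CUBIC))
E
```

```text
(no output)
```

View pics/c1.png

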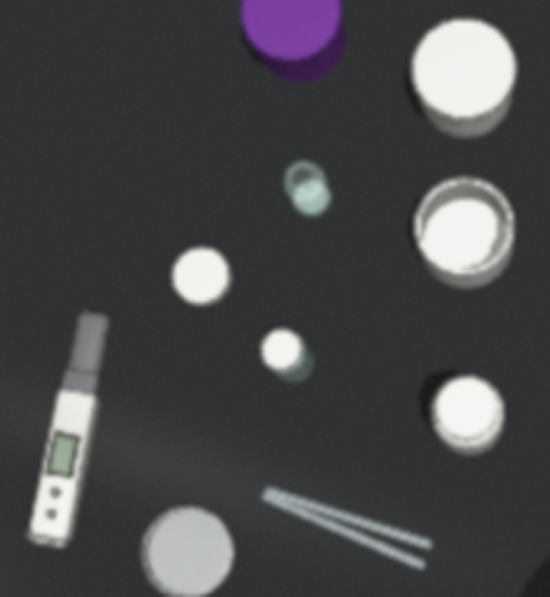

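View pics/c2.png

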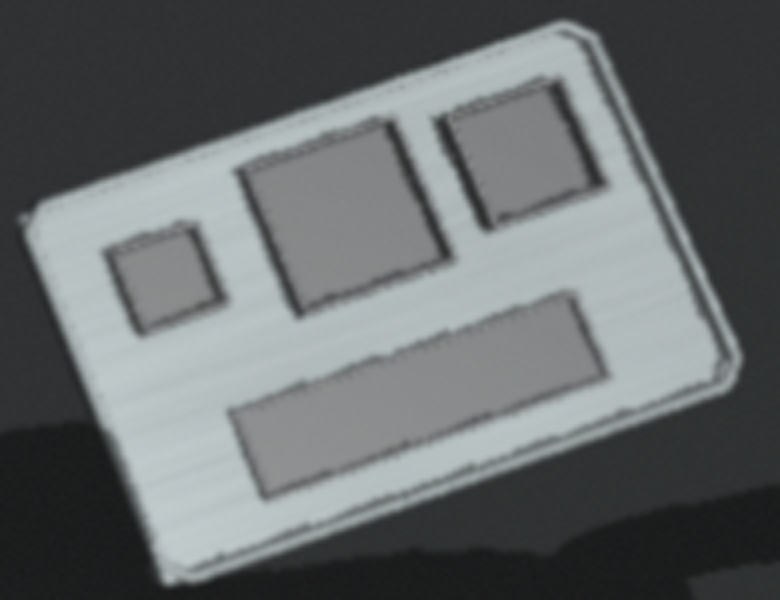

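View pics/c3.png

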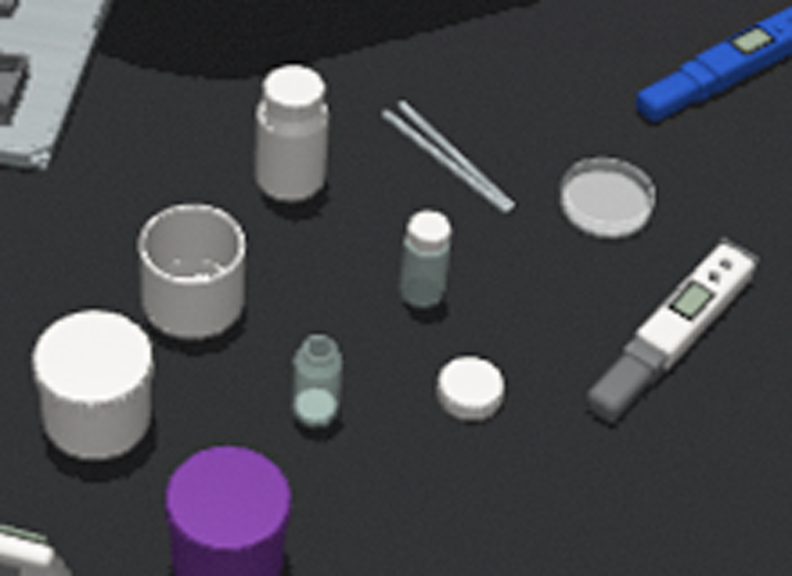

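The close crops confirm the choices. In c1, the capped vial's cap is at (282,349), the bottle's at (468,408), the lidded pot's lid at (464,68), and the white pen runs from (49,540) to (95,316). In c2 the cells left to right are small, large, middle, with the long one below. The visible outlines match the outside sizes. Now I'll compute positions and check them against the scene view.

```bash
python3 - <<'E'
from h import *
import pickle
T=pickle.load(open("top.pkl","rb"));S=pickle.load(open("scene.pkl","rb"))
f1=lambda p,z:at(T,180+p[0]/3.1429,135+p[1]/3.1429,z)
f2=lambda p,z:at(T,390+p[0]/4,175+p[1]/3.871,z)
f3=lambda p,z:at(S,250+p[0]/3.6,195+p[1]/3.6,z)
r=lambda x:np.round(np.array(x)[:2],4)
print("vial",r(f1((282,349),.061)),r(f3((430,228),.061)))
print("bottle",r(f1((468,406),.084)),r(f3((295,86),.084)))
print("pot",r(f1((464,68),.058)),r(f3((94,357),.058)))
print("opot",r(f1((464,225),.053)),r(f3((192,247),.053)))
print("ovial",r(f1((305,180),.058)),r(f3((320,348),.058)))
print("cap",r(f1((201,276),.012)))
a=f1((49,541),.019);b=f1((94,316),.017)
a2=f3((740,250),.019);b2=f3((605,402),.012)
for a,b in((a,b),(a2,b2)): print("pen",r(a),r(b),r((a+b)/2),np.linalg.norm(b-a),np.arctan2(*(b-a)[1::-1]))
Q={"small":[(105,248),(197,222),(228,300),(140,335)],"large":[(238,170),(395,118),(452,260),(300,317)],"middle":[(437,118),(563,80),(606,185),(487,230)],"long":[(230,410),(575,292),(608,377),(265,498)]}
C={}
for k,q in Q.items():
    P=np.array([f2(p,.012 if k=="long" else .020) for p in q])[:,:2]; C[k]=P.mean(0)
    print(k,r(C[k]),[round(float(np.linalg.norm(P[i]-P[i-1])),4) for i in range(4)],"scene px",np.round(proj(S,[*C[k],.005])))
d=C["middle"]-C["small"];print(np.linalg.norm(d),np.arctan2(d[1],d[0]),np.linalg.norm(C["large"]-C["small"]))
n=np.array([d[1],-d[0]])/np.linalg.norm(d);print((C["long"]-C["large"])@n,(C["long"]-C["large"])@d/np.linalg.norm(d))
E
```

```text
vial [0.4845 0.2276] [0.4836 0.2295]
bottle [0.4439 0.1063] [0.44   0.1081]
pot [0.674  0.1082] [0.6728 0.1098]
opot [0.5676 0.1089] [0.5676 0.1105]
ovial [0.5982 0.2142] [0.5982 0.2173]
cap [0.543 0.291]
pen [0.3623 0.3883] [0.5149 0.3631] [0.4386 0.3757] 0.154716261334738 -0.1636816093092798
pen [0.3606 0.3911] [0.5112 0.3657] [0.4359 0.3784] 0.15296878084586052 -0.16717681993091446
small [ 0.4871 -0.1098] [0.0508, 0.051, 0.0455, 0.0504] scene px [246. 221.]
large [ 0.5196 -0.2054] [0.0866, 0.0894, 0.0834, 0.087] scene px [207. 214.]
middle [ 0.5537 -0.3011] [0.0668, 0.0717, 0.0621, 0.069] scene px [169. 208.]
long [ 0.4224 -0.2415] [0.0503, 0.1955, 0.0489, 0.1938] scene px [220. 188.]
0.20260913610393452 -1.235498752435883 0.10098561469611629
0.10358180766967928 0.0020969432203663554
```

Both cameras agree to 2–3 mm, and the cell sizes and spacings match the specification. Starting with the bottle.

```bash
cat >> h.py <<'E'
YT=1.906; UP=.2
def pick(x,y,z,yaw,w0):
    set_gripper(w0); reach([x,y,UP],[np.pi,0,yaw])
    print("stopped early:",move_straight([x,y,z],.12,f_stop=8),sense()["eef_pos"][2])
    set_gripper(0); print("width",sense()["width"]); move_straight([x,y,UP],.15)
    print("lifted width",sense()["width"],"Fz",sense()["wrist_force"][2])
def place(x,y,z,w1,yaw=YT):
    reach([x,y,UP],[np.pi,0,yaw]); move_straight([x,y,z+.02],.15)
    print("contact",move_straight([x,y,z-.003],.03,f_stop=4),sense()["eef_pos"],"nominal z",z)
    set_gripper(w1); sleep(.2); move_straight([x,y,UP],.12)
    print("t",sense()["time"],"w",sense()["width"])
E
python3 - <<'E'
from h import *
for P,y in (([.442,.107],np.pi),([.484,.2286],np.pi),([.673,.109],np.pi),([.438,.377],2.976),([.5537,-.3011],YT),([.4871,-.1098],YT),([.4224,-.2415],YT)):
    print([None if q is None else np.round(q,2) for q in (solve_ik([*P,z],[np.pi,0,y]) for z in (.03,.2))])
pick(.442,.107,.035,np.pi,.085)
place(.5537,-.3011,.040,.07)
E
```

```text
[array([ 0.21,  0.57,  2.1 , -0.  ,  0.47, -1.36]), array([ 0.21,  0.24,  2.03,  0.  ,  0.88, -1.36])]
[array([ 0.42,  0.63,  1.93,  0.  ,  0.58, -1.15]), array([ 0.42,  0.35,  1.86,  0.  ,  0.93, -1.15])]
[array([ 0.14,  0.77,  1.58,  0.  ,  0.79, -1.43]), array([ 0.14,  0.55,  1.52,  0.  ,  1.07, -1.43])]
[array([ 0.69,  0.67,  1.83, -0.  ,  0.64, -0.72]), array([ 0.69,  0.41,  1.77,  0.  ,  0.97, -0.72])]
[array([-0.52,  0.72,  1.71,  0.  ,  0.72, -0.85]), array([-0.52,  0.48,  1.65,  0.  ,  1.01, -0.85])]
[array([-0.25,  0.6 ,  2.01, -0.  ,  0.53, -0.58]), array([-0.25,  0.3 ,  1.94,  0.  ,  0.9 , -0.58])]
[array([-0.54,  0.59,  2.03, -0.  ,  0.52, -0.88]), array([-0.54,  0.28,  1.96,  0.  ,  0.9 , -0.88])]
stopped early: False 0.03551848972750821
width 0.04459697395305103
lifted width 0.04458066849849527 Fz -1.07453265615193
contact True [ 0.5535097  -0.30097928  0.04074   ] nominal z 0.04
t 11.475 w 0.06993504800029576
```

```bash
python3 - <<'E'
from h import *
pick(.484,.2286,.031,np.pi,.055)
place(.4871,-.1098,.036,.05)
goto_joints([-1.254,.423,1.63,0,1.089,-.019])
c=snap("top","pics/t1.png"); s=snap("scene","pics/s1.png")
a=cv2.imread("pics/t1.png")[130:330,180:590];cv2.imwrite("pics/t1c.png",cv2.resize(a,None,fx=1.95,fy=1.95,interpolation=cv2.INTER_CUBIC))
E
```

```text
stopped early: False 0.031658699896486675
width 0.026401591495450842
lifted width 0.02616241987440104 Fz -0.5765227413562881
contact True [ 0.48696793 -0.10982467  0.03672276] nominal z 0.036
t 21.9833 w 0.05005860272104853
```

View pics/t1c.png

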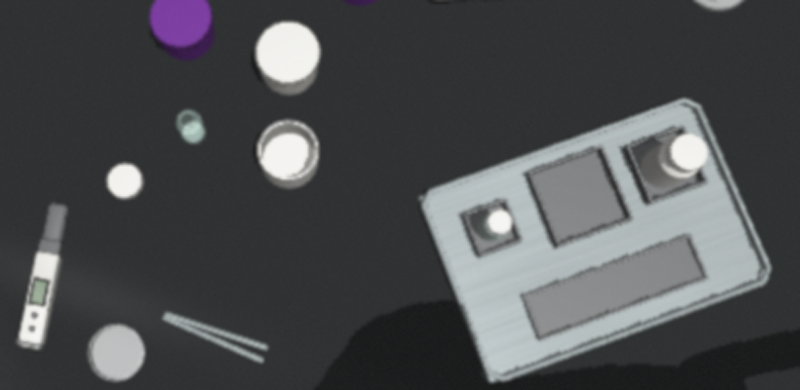

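The vial (cap at crop pixel 499,222) and the bottle (688,153) stand in their cells, and nothing else has moved. Next the pot, then the pen.

```bash
python3 - <<'E'
from h import *
import pickle
T=pickle.load(open("top.pkl","rb"))
print("vial",at(T,180+499/1.95,130+222/1.95,.066),"bottle",at(T,180+688/1.95,130+153/1.95,.089))
pick(.673,.109,.036,np.pi,.085)
place(.5196,-.2054,.041,.085)
E
```

```text
vial [ 0.4854378  -0.10970327  0.066     ] bottle [ 0.55161383 -0.30093196  0.089     ]
stopped early: False 0.036898761160742935
width 0.06460181982484837
lifted width 0.06510841350687721 Fz -1.1283155893334431
contact True [ 0.51941475 -0.20531511  0.0422244 ] nominal z 0.041
t 35.5917 w 0.08495630250406898
```

```bash
python3 - <<'E'
from h import *
u=lambda a:np.array([np.cos(a),np.sin(a)])
p=np.array([.438,.377])-.012*u(-.165); q=np.array([.4224,-.2415])-.012*u(-1.2355)
pick(*p,.021,2.976,.055)
place(*q,.026,.045)
goto_joints([-1.254,.423,1.63,0,1.089,-.019]); sleep(.5)
snap("top","pics/t2.png"); snap("scene","pics/s2.png")
a=cv2.imread("pics/t2.png")[130:330,180:590];b=cv2.imread("pics/s2.png")[150:350,110:520]
cv2.imwrite("pics/f2.png",cv2.resize(np.vstack([a[:150],b[:157]]),None,fx=1.95,fy=1.95,interpolation=cv2.INTER_CUBIC))
E
```

```text
stopped early: False 0.021693912133122363
width 0.024200403711419655
lifted width 0.024038027275145733 Fz -0.33058094576964137
contact True [ 0.4183209  -0.23009894  0.02674698] nominal z 0.026
t 47.5917 w 0.04506314662752948
```

View pics/f2.png

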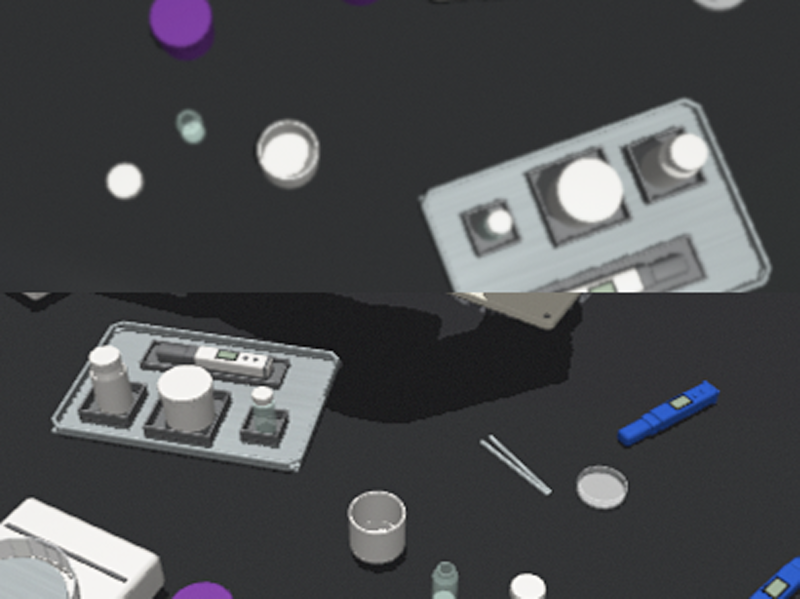

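All four are in the tray, and the open vessels haven't moved. I'll take one enlarged look at how the pen and the pot sit.

```bash
python3 - <<'E'
import cv2,numpy as np
a=cv2.imread("pics/t2.png")[190:320,395:575];b=cv2.imread("pics/s2.png")[160:245,130:290]
a=cv2.resize(a,(400,289),interpolation=2);b=cv2.resize(b,(800,425),interpolation=2)
o=np.zeros((560,800,3),np.uint8); 
a=cv2.resize(cv2.imread("pics/t2.png")[190:320,395:575],(720,520),interpolation=2); cv2.imwrite("pics/a2.png",a);cv2.imwrite("pics/b2.png",b)
E
```

```text
(no output)
```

View pics/a2.png

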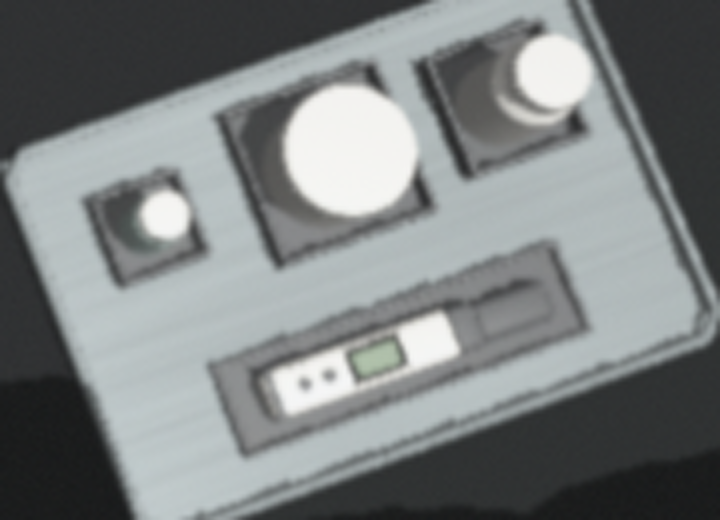

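View pics/b2.png

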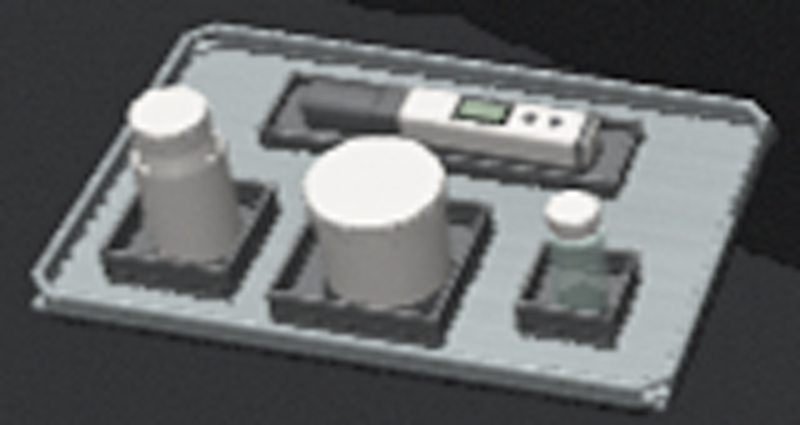

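The pen lies flat with its display up, inside the long cell's walls. The pot's lid is at crop pixel (350,150). A last numeric check first, then hand-in.

```bash
python3 - <<'E'
from h import *
import pickle
T=pickle.load(open("top.pkl","rb")); f=lambda x,y,z:at(T,395+x/4,190+y/4,z)[:2]
C=dict(s=(.4871,-.1098),l=(.5196,-.2054),m=(.5537,-.3011),g=(.4224,-.2415))
mm=lambda p,k:np.round(1e3*(p-np.array(C[k])),1)
pen=(f(267,396,.024)+f(551,302,.022))/2; e=f(551,302,.022)-f(267,396,.024)
ok=[mm(f(164,214,.066),'s'),mm(f(350,150,.063),'l'),mm(f(553,71,.089),'m'),mm(pen,'g')]
print(ok,np.arctan2(e[1],e[0]),sense()["time"],sense()["width"])
if all(np.linalg.norm(v)<9 for v in ok): close_job(); print("closed")
E
```

```text
[array([-1. , -0.1]), array([-0.9, -0.7]), array([-0.6, -0.8]), array([-1.8, -1.4])] -1.2632883262044476 49.7417 0.04469865747092459
the job is handed in; nothing more can be done
closed
```

The tray is packed and the job is handed in, at about 50 s of the 128 s allowed. I moved the bottle, vial, pot and pen into the middle, small, large and long compartments. Each was lowered until contact was felt before release.

- **Positions:** in the last top picture, the vial, pot and bottle were within about 1.5 mm of their compartment centres. The pen was within about 2.5 mm, and its direction was about 0.03 rad off the row direction.
- **Seating:** both pictures show the three vessels upright and the pen flat with its display up. I judged this by eye; the contact heights fitted the compartment floors to about 1 mm.
- **Open vessels:** by eye, the open vial and open pot are standing where they started. I did not measure them again.

No check failed. The two cameras differed by up to 4 mm on starting positions, and the pen measured 153–155 mm instead of 160 mm because its ends were hard to pick out. Neither affected a grasp.

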